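# Lever up the shielded flap of the sample store

## Robot

A 6-joint arm with a two-finger parallel gripper is mounted at the origin on the work surface. World frame = base frame: x ahead of the robot, y to its left, z up, the work surface at z = 0. Lengths are in m, angles in rad, forces in N, time in s.
With the tool pointing down it reaches from about 0.35 to 0.925 m from the base axis. Payload 6.4 kg.
Tool frame: the origin (TCP) lies at the very end of the fingers, on their centre line; the grasp point (between the pads) lies ctrl.tcp_to_grasp behind it (ctrl.tcp_to_grasp is the distance from the TCP to the grasp point, in m); z points along the fingers, y is the line along which they close (so a half turn about z gives the same grasp; the last joint's range is limited). The gripper opens to 94 mm and grips with 3 to 60 N. Pads are 16 mm wide; open, the fingers measure 119 mm over their backs; the gripper's body (75 mm by 177 mm) begins 78 mm behind the grasp point.
Start: joints at [0.959, 0.245, 1.558, -0, 1.339, -0.174], TCP at [0.276, 0.589, 0.205] pointing down, gripper open.
Joint ranges: [-3.13, 3.13], [-1.02, 2.26], [0.13, 2.54], [-0.95, 4.09], [0.21, 2.88], [-2.74, 2.74]. Speed limits (rad/s): [2.57, 2.57, 3.14, 3.14, 3.14, 3.14].

## Interface

Orientations are given as [roll, pitch, yaw] about the fixed x, y, z axes, in that order (R = Rz(yaw) Ry(pitch) Rx(roll)).
In Python, from cell import monitor, vision, order, ctrl gives the robot as it stands. The module is installed in compiled form; this text tells all that it offers.
- The arm moves only by the tool move_arm, never from a script. Its argument "motion" is a list of rows, each an object with "delta_pos": the shift along the tool's x, y, z each as a share of 0.1 m, from -1 to 1, a list of three; "angular": the turn, a rotation vector about the tool's x, y, z each as a share of 180 degrees, from -1 to 1, a list of three; "fingers": the opening, from 0 (shut) to 1 (fully open). A call has 1 to 20 rows; each row is the pose to reach, as a shift and turn from the pose commanded when the call began, along the tool's axes at that moment, turning the shorter way round; what a row does not reach only later rows make up. A row lasts 1/10 s, in which the tool goes at most 50 mm and 8.59 degrees, less where a joint would pass 70% of its speed; a pose out of reach is approached as far as the arm can. A call with a number of a shift or a turn outside -1 to 1 is refused whole. A call with a gripper value outside its range is refused whole. The fingers move at their own pace and stop on an object; "squeeze" is the grip in N (left out, the last holds). Time passes only in rows, so rows that repeat a pose let the fingers close. It gives the time, the measured TCP pose, the force, the opening and the grip force at its end, in the units of the state.
- monitor.state(): the state, without advancing time (a new reading comes with each control period).
- vision.snapshot(name): name is "scene" or "top" or "wrist"; returns (picture, depth): 384x512x3 uint8, red, green, blue; 384x512 float32, m along the optical axis (not along the pixel's ray), 0 where there is no reading.
- vision.camera_model(name): a dict with "mtx" (3x3 intrinsics, pixels), "world_to_cam" (4x4, takes a point from world to camera coordinates). Camera axes: x right, y down, z forward; pixel columns grow to the right and rows downward; lengths in m; the calibration is good to about 2 mm. The wrist camera is an equidistant fisheye: a pixel r from the principal point sees the ray r / f radians off the axis. A picture is of the moment at which its call begins: read the wrist's pose just before it. camera_model takes no time and is no camera call; for the wrist camera it gives the pose at the moment of the call.
- order.job_done(): hands the job in; it is judged then, once.
The state is a dict: "time_s": time; "joint_pos": joint angles; "dq": joint speeds; "effort": joint torques, N m; "eef_pos": TCP position; "tcp_rot": TCP orientation; "wrist_force": force on the tool from outside, world axes, zero at the start; "ft_torque": the same for the moment, N m; "width": finger opening in m; "gripper_force": force on a finger pad.
Only numpy, scipy, OpenCV 4.12 (cv2) and the standard library are available. Lean on these libraries where they do the work, as an engineer would, in place of code of your own. Each camera call takes 0.05 s, during which the arm holds its last target. There are 200 camera calls.

## Task

The heavy yellow flap of the white sample store on the bench has to be held open. First push the small blue-lidded tip box, which stands on the flap, along the top until it stands upright on the white deck beyond the hinge, wholly off the flap: slide it, do not pick it up. Then press the red paddle of the store's lever all the way down with your fingers so that the lever raises the flap (do not lift the flap itself), and finish while still holding the paddle down; leave everything else where it stands.

Things in the scene. Friction and masses are not known exactly. Their poses are not given: they have to be found in the camera images.
- store: White sample store on a blue base plate 200 x 570 x 10 mm (x -100..100, y -325..245), fixed, yaw up to 0.3 rad. Origin on the bench under the middle of the flap's free edge, z up; +y runs from the lever's paddle past the fulcrum, across the flap to its hinge, then across the deck. The white walls beside the flap (x 75..100 mm either side) are 100 mm high.
- flap_mid (a point): Middle of the upper face of the shut yellow flap: store y = 50, z = 101 mm. This point is fixed to the store, axes as the store's. The flap covers x -73..73, y -2..100 mm; its hinge runs along x at y = 100. A steel tongue juts 36 mm from its free edge towards the lever, top at z = 91 mm.
- deck_mid (a point): Middle of the fixed white deck's top, store y = 170, z = 100 mm, axes as the store's. The deck is x -94..94, y 100..239 mm, begins right at the hinge, 1 mm below the flap's top, and has an aluminium rim 12 mm high on both sides and the far end, none at the hinge.
- lever: The steel lever, 26 mm wide, 8 mm thick, 235 mm long. Origin on the pin on which it turns (along x), store y = -116, z = 107 mm, between two grey cheeks 122 mm high at x 20..32 mm either side; axes as the store's while at rest, turning with it. A black rubber stop, 28 mm across and 55 mm high, stands under it at store y = -232.
- paddle (a point): Red plate on the lever's long end, 56 (x) by 52 (y) by 10 mm; the point is the centre of its upper face, its axes are the lever's. At rest: 169 mm above the bench, store y = -253 mm, plate sloping 0.36 rad, outer (-y) edge higher. Fully pressed: 63 mm up, y = -260 mm, sloping 0.36 rad the other way; on the way it moves outwards by up to 14 mm.
- lever_angle (a joint): Lever angle, rad: 0 at rest (paddle up), grows as the paddle is pressed down, 0.72 at its end stop. Long arm 150 mm, short arm 100 mm; a roller on the short arm bears from below on the flap's tongue. Pressing takes about 6 to 13 N at the paddle; let go, it comes back up.
- flap (a joint): Opening of the yellow lead-cored flap (146 x 102 x 18 mm, 2 to 3.6 kg), rad: 0 shut and flush, about 0.54 when the lever is fully down. Its free edge is towards the lever. It falls shut if the lever is let go.
- tipbox_center (a point): Centre of the tip box: loose, closed, 60 x 60 mm, 45 mm high, grey with a blue lid, 0.1 to 0.25 kg. At the start it stands on the flap near its middle, turned up to 0.3 rad from the store's axes. The point is half-way up (22.5 mm); z is the box's upward axis, x and y parallel to its sides.
- vial: Bystander: glass vial with red cap, 28 mm across, 75 mm high, standing on the store's blue base plate beside the lever, on the robot's side. Origin under its centre.
- jar: Bystander: amber jar with white cap, 52 mm across, 70 mm high, standing on the store's blue base plate beside the lever, on the robot's side. Origin under its centre.
- beaker: Bystander: glass beaker, 68 mm across, 85 mm high, on the bench on the far side of the store. Origin under its centre.
- weight: Bystander: brass balance weight, 36 mm across, 56 mm high, on the bench on the far side of the store. Origin under its centre.
- tubecrate: Bystander: grey crate 110 x 150 mm full of red-capped tubes, 66 mm high, on the bench on the far side of the store. Origin under its centre.
- washbottle: Bystander: white wash bottle with blue cap, 64 mm across, 150 mm high, on the bench to the robot's left. Origin under its centre.
- pipette: Bystander: white pipette lying on the bench to the robot's right, 250 mm long and 25 mm high. Origin on the bench under its barrel.
Not all that is in view belongs to the job. There is more than one size of the part that bears tipbox_center; the job needs the middle-sized.

How it is judged:
By the outcome, as a careful person would: the job done as asked, in the order asked, and still so for the second after the job is handed in, while the arm keeps its last pose, push and grip.
It also fails if it takes over 53 s, if anything falls off the work surface, if the arm or the gripper's body presses on something with over 40 N, if the wrist force passes 120 N, or if a joint passes its speed limit or range.

## Working session

There is one attempt and no reset: what is moved stays moved. The work goes in short steps, Python scripts to look and compute and a tool call to move; the robot and the scene stay as the last step left them, time stands still between calls to the robot, and variables do not carry over. Pictures are saved under pics/ and viewed, at most 10 in all, crops included, and the job is handed in when it is done.

Besides the shell and the picture viewer there is one more tool, called as name(argument=value, ...) on one line, values as JSON. move_arm: Moves the arm, as the interface text tells. Shift numbers are shares of 0.1 m and turn numbers shares of 180 degrees, none past 1 either way. Its arguments: {"type":"object","properties":{"motion":{"type":"array"},"squeeze":{"type":"number"}},"required":["motion"]}

```bash
mkdir -p pics
cat > h.py <<'E'
import numpy as np, cv2
from cell import monitor, vision, order, ctrl
def snap(n,f=None):
    p,d=vision.snapshot(n)
    if f: cv2.imwrite(f'pics/{f}.png',p[:,:,::-1])
    return p,d
def cloud(n,d):
    m=vision.camera_model(n);K=m['mtx'];T=np.linalg.inv(m['world_to_cam'])
    v,u=np.mgrid[:d.shape[0],:d.shape[1]]
    P=np.stack([(u-K[0][2])/K[0][0]*d,(v-K[1][2])/K[1][1]*d,d],-1)
    W=P@T[:3,:3].T+T[:3,3]; W[d==0]=np.nan
    return W
E
python3 - <<'E'
from h import *
for n in('scene','top'):
    p,d=snap(n,n+'1'); np.savez(f'{n}1.npz',p=p,W=cloud(n,d)); print(n,(d>0).mean(),np.linalg.inv(vision.camera_model(n)['world_to_cam'])[:3,3])
s=monitor.state();print(s['time_s'],s['eef_pos'],s['tcp_rot'],s['wrist_force'],ctrl.tcp_to_grasp)
a=cv2.imread('pics/scene1.png');b=cv2.imread('pics/top1.png')
E
```

```text
scene 0.9960072835286459 [0.88147505 0.67241447 0.86266894]
top 0.9957377115885416 [0.39679225 0.00712489 1.49151337]
0.1 [0.27524734 0.58825818 0.20447667] [-3.13989966e+00 -2.93240203e-04  2.70378366e+00] [-0.35947534 -0.17746535  0.53497868] 0.0188
```

View pics/top1.png

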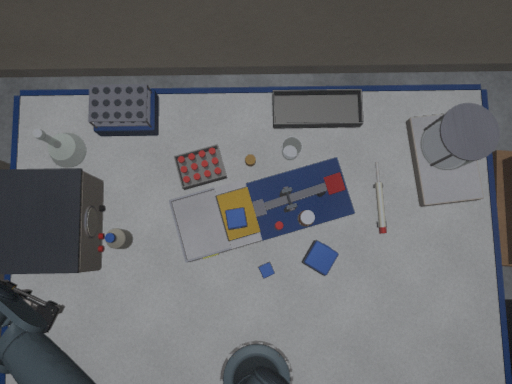

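View pics/scene1.png

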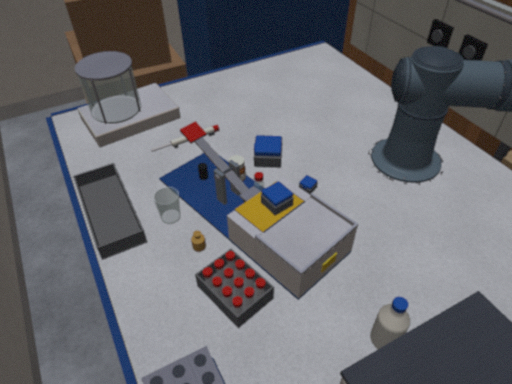

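The top view shows three blue-lidded boxes: a small one at (266,270), one on the yellow flap at (236,218), and a large one at (320,258). The one on the flap fits the description: it stands on the flap and is the middle-sized of the three. The paddle is at (335,184) and the deck at (200,225). I'll measure these and confirm with an enlarged crop.

```bash
cat > m.py <<'E'
from h import *
z=np.load('top1.npz');p,W=z['p'],z['W']
hsv=cv2.cvtColor(p,cv2.COLOR_RGB2HSV)
K=vision.camera_model('top')
def ray(uv,zz):
    T=np.linalg.inv(K['world_to_cam']);r=T[:3,:3]@np.linalg.inv(K['mtx'])@[*uv,1];o=T[:3,3]
    return o+r*(zz-o[2])/r[2]
def blobs(lo,hi,amin=25):
    m=cv2.inRange(hsv,lo,hi);n,l,st,c=cv2.connectedComponentsWithStats(m)
    for i in range(1,n):
        if st[i,4]>=amin:
            cs,_=cv2.findContours((l==i).astype(np.uint8),0,2); yield st[i,4],c[i],np.nanmedian(W[l==i],0),cs[0]
def show(name,lo,hi,zz=None):
    for a,c,w,cs in blobs(lo,hi):
        if not(160<c[0]<370 and 130<c[1]<300):continue
        h=w[2] if zz is None else zz
        q=np.array([ray(x[0],h)[:2] for x in cs],np.float32)
        (cx,cy),(sw,sh),an=cv2.minAreaRect(q)
        print(name,a,c.round(),'z%.3f'%w[2],'rect',np.round([cx,cy,sw,sh],4),'ang%.1f'%an)
show('blue',(100,120,60),(125,255,255));show('yellow',(18,120,120),(30,255,255))
show('redA',(0,140,100),(6,255,255));show('redB',(174,140,100),(180,255,255))
E
python3 m.py
python3 - <<'E'
import cv2
a=cv2.imread('pics/top1.png')[140:285,165:360];cv2.imwrite('pics/crop1.png',cv2.resize(a,None,fx=4,fy=4,interpolation=2))
E
```

```text
blue 1638 [292. 180.] z0.010 rect [ 0.6375 -0.1399  0.0726  0.3149] ang15.7
blue 1949 [306. 213.] z0.010 rect [ 0.5297 -0.1696  0.0927  0.3157] ang15.5
blue 326 [236. 218.] z0.146 rect [0.5036 0.0538 0.0562 0.054 ] ang8.7
blue 641 [321. 257.] z0.065 rect [ 0.3825 -0.2118  0.0797  0.0811] ang58.1
blue 135 [266. 270.] z0.030 rect [ 0.3444 -0.0391  0.0371  0.036 ] ang25.2
yellow 37 [249. 160.] z0.038 rect [0.7066 0.0096 0.0232 0.0236] ang89.2
yellow 1041 [239. 211.] z0.101 rect [0.523  0.0482 0.1443 0.099 ] ang15.4
redA 27 [212. 150.] z0.067 rect [0.732  0.1328 0.0163 0.0167] ang89.8
redA 27 [201. 153.] z0.066 rect [0.7244 0.1654 0.0165 0.0162] ang44.0
redA 29 [191. 156.] z0.066 rect [0.7148 0.1994 0.0178 0.0176] ang62.4
redA 28 [181. 159.] z0.068 rect [0.7059 0.2323 0.0163 0.0184] ang45.3
redA 27 [214. 160.] z0.066 rect [0.6989 0.1233 0.0186 0.0138] ang43.9
redA 25 [204. 163.] z0.065 rect [0.6902 0.1576 0.0163 0.0159] ang26.3
redA 25 [194. 166.] z0.067 rect [0.6798 0.1911 0.0166 0.0162] ang0.1
redA 26 [184. 169.] z0.067 rect [0.6721 0.2234 0.0163 0.0131] ang89.2
redA 27 [217. 171.] z0.065 rect [0.6659 0.1153 0.0163 0.0161] ang44.0
redA 26 [207. 173.] z0.067 rect [0.6562 0.1475 0.0129 0.0165] ang89.9
redA 173 [334. 183.] z0.170 rect [ 0.6024 -0.243   0.0503  0.048 ] ang16.3
redA 27 [196. 176.] z0.066 rect [0.6487 0.1815 0.0163 0.016 ] ang44.2
redA 25 [186. 179.] z0.066 rect [0.6393 0.2138 0.0162 0.0131] ang89.2
redA 36 [279. 225.] z0.086 rect [ 0.4851 -0.0802  0.0189  0.0189] ang89.1
redB 61 [332. 181.] z0.167 rect [ 0.6106 -0.2394  0.0281  0.0577] ang51.8
```

View pics/crop1.png

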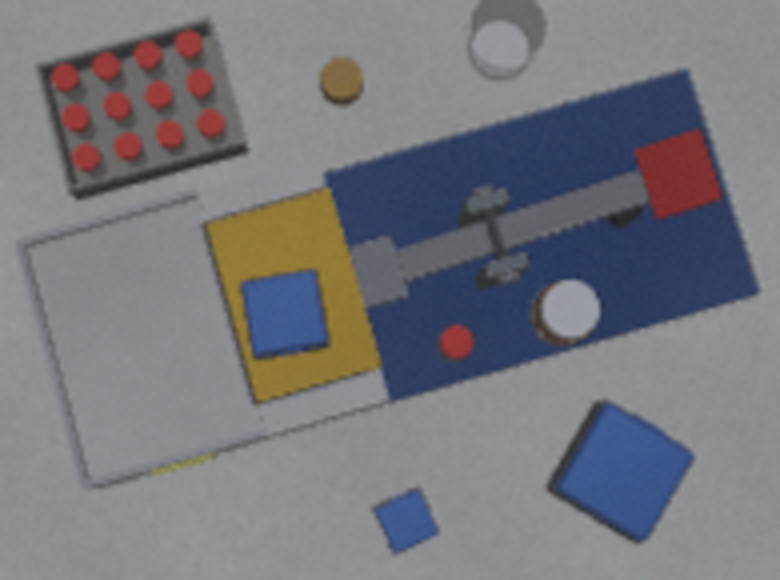

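The crop confirms it: the lids measure about 37, 58 and 80 mm, and the flap's box is the middle one. The store fit is consistent too, with yaw about 15.5° and the paddle predicted within 2 mm of where it was measured. Next is a planner for tool-frame steps.

```bash
cat > t.py <<'E'
from h import *
from scipy.spatial.transform import Rotation as Ro
YAW=0.2705; O=np.array([.536,0,0])
Rs=Ro.from_euler('z',YAW)
def plan(xs=None,yaw=None,world=None):
    s=monitor.state(); R=Ro.from_euler('xyz',s['tcp_rot']); p=np.array(s['eef_pos'])
    loc=Rs.inv().apply(p-O)*1000
    print('t',s['time_s'],'world',p.round(4),'store mm',loc.round(1),'rpy',np.round(s['tcp_rot'],3),'F',np.round(s['wrist_force'],1),'w',round(s['width'],4))
    tgt=O+Rs.apply(np.array(xs)/1000) if xs is not None else np.array(world)
    Rt=Ro.from_euler('xyz',[np.pi,0,YAW+np.pi/2 if yaw is None else yaw])
    print('shift shares',(R.inv().apply(tgt-p)/.1).round(3),'turn',((R.inv()*Rt).as_rotvec()/np.pi).round(4))
E
python3 - <<'E'
from t import *
plan((-17,3,200))
W=np.load('top1.npz')['W']
for n,(a,b,c,d) in {'cab':(170,272,0,105),'wash':(225,252,105,128),'robot-path':(275,330,90,200)}.items(): print(n,np.nanmax(W[a:b,c:d,2]))
print(W[268,100],W[272,60])
E
```

```text
t 0.1 world [0.2752 0.5883 0.2045] store mm [-94.1 636.5 204.5] rpy [-3.14  -0.     2.704] F [-0.4 -0.2  0.5] w 0.0937
shift shares [-4.707 -4.31   0.051] turn [-5.000e-04  1.000e-04  2.745e-01]
cab 0.22079901494540333
wash 0.15724600922506737
robot-path 0.012553635443219635
[0.35902836 0.49782501 0.02363537] [0.35468602 0.54558979 0.21438589]
```

move_arm(motion=[{"delta_pos": [-0.2,-0.5,-0.5],"angular": [0,0,0],"fingers": 1},{"delta_pos": [-0.47,-1,-0.6],"angular": [0,0,0],"fingers": 0.4},{"delta_pos": [-0.47,-1,-0.6],"angular": [0,0,0],"fingers": 0.3},{"delta_pos": [-0.47,-1,-0.6],"angular": [0,0,0],"fingers": 0.3}])

```text
time_s: 0.5
eef_pos: [0.2763, 0.4767, 0.2672]
tcp_rot: [3.139, 0.001, 2.702]
wrist_force: [0.7, 0.7, 0.7]
width: 0.0737
gripper_force: 0.0
```

move_arm(motion=[{"delta_pos": [-0.5,-0.5,0],"angular": [0,0,0],"fingers": 0.3},{"delta_pos": [-1,-1,0],"angular": [0,0,0],"fingers": 0.3},{"delta_pos": [-1,-1,0],"angular": [0,0,0],"fingers": 0.3},{"delta_pos": [-1,-1,0],"angular": [0,0,0],"fingers": 0.3}])

```text
time_s: 0.9
eef_pos: [0.3251, 0.3427, 0.2647]
tcp_rot: [-3.141, 0.0, 2.699]
wrist_force: [0.3, 0.3, 0.0]
width: 0.0413
gripper_force: 0.0
```

move_arm(motion=[{"delta_pos": [-0.5,-0.5,0],"angular": [0,0,0],"fingers": 0.3},{"delta_pos": [-1,-1,0],"angular": [0,0,0],"fingers": 0.3},{"delta_pos": [-1,-1,0],"angular": [0,0,0],"fingers": 0.3},{"delta_pos": [-1,-1,0],"angular": [0,0,0],"fingers": 0.3}])

```text
time_s: 1.3
eef_pos: [0.3734, 0.21, 0.265]
tcp_rot: [-3.141, -0.0, 2.698]
wrist_force: [0.4, 0.9, 0.3]
width: 0.0281
gripper_force: 0.0
```

```bash
python3 -c "
from t import *
plan((-17,3,200))"
```

```text
t 1.3 world [0.3734 0.21   0.265 ] store mm [-100.5  245.8  265. ] rpy [-3.141 -0.     2.698] F [0.4 0.9 0.3] w 0.0281
shift shares [-2.221 -1.287  0.651] turn [-2.000e-04  1.000e-04  2.728e-01]
```

move_arm(motion=[{"delta_pos": [-1,-0.64,0],"angular": [0,0,0.2728],"fingers": 0.3},{"delta_pos": [-1,-0.64,0],"angular": [0,0,0.2728],"fingers": 0.3},{"delta_pos": [-1,-0.64,0],"angular": [0,0,0.2728],"fingers": 0.3},{"delta_pos": [-1,-0.64,0],"angular": [0,0,0.2728],"fingers": 0.3},{"delta_pos": [-1,-0.64,0],"angular": [0,0,0.2728],"fingers": 0.3},{"delta_pos": [-1,-0.64,0],"angular": [0,0,0.2728],"fingers": 0.3},{"delta_pos": [-1,-0.64,0],"angular": [0,0,0.2728],"fingers": 0.3},{"delta_pos": [-1,-0.64,0],"angular": [0,0,0.2728],"fingers": 0.3}])

```text
time_s: 2.1
eef_pos: [0.4355, 0.113, 0.2651]
tcp_rot: [-3.141, -0.001, 1.851]
wrist_force: [-0.6, -0.5, 0.5]
width: 0.0283
gripper_force: 0.0
```

```bash
python3 -c "
from t import *
plan((-17,3,200))"
```

```text
t 2.1 world [0.4355 0.113  0.2651] store mm [-66.6 135.8 265.1] rpy [-3.141e+00 -1.000e-03  1.851e+00] F [-0.6 -0.5  0.5] w 0.0283
shift shares [-1.333  0.484  0.65 ] turn [-0.0002 -0.0002  0.003 ]
```

move_arm(motion=[{"delta_pos": [-0.5,0.24,0],"angular": [0,0,0.003],"fingers": 0.3},{"delta_pos": [-1,0.48,0],"angular": [0,0,0.003],"fingers": 0.3},{"delta_pos": [-1,0.48,0],"angular": [0,0,0.003],"fingers": 0.3},{"delta_pos": [-1,0.48,0],"angular": [0,0,0.003],"fingers": 0.3}])

```text
time_s: 2.5
eef_pos: [0.5095, 0.0283, 0.2649]
tcp_rot: [-3.14, -0.001, 1.837]
wrist_force: [-0.7, -0.1, -1.1]
width: 0.028
gripper_force: 0.0
```

move_arm(motion=[{"delta_pos": [-0.33,0,0],"angular": [0,0,0],"fingers": 0.3},{"delta_pos": [-0.33,0,0.4],"angular": [0,0,0],"fingers": 0.3},{"delta_pos": [-0.33,0,0.7],"angular": [0,0,0],"fingers": 0.3},{"delta_pos": [-0.33,0,0.7],"angular": [0,0,0],"fingers": 0.3},{"delta_pos": [-0.33,0,0.7],"angular": [0,0,0],"fingers": 0.3}])

```text
time_s: 3.0
eef_pos: [0.5172, -0.0018, 0.1959]
tcp_rot: [-3.141, -0.0, 1.839]
wrist_force: [0.4, 0.2, 1.0]
width: 0.0283
gripper_force: 0.0
```

Run:
```python
from t import *
plan((-17,3,111))
# fresh refine: box centre + flap-store fit from the top picture already held; check deck & flap heights
W=np.load('top1.npz')['W']; print(W[225,200],W[200,232])
```

```text
t 3.0 world [ 0.5172 -0.0018  0.1959] store mm [-18.6   3.3 195.9] rpy [-3.141 -0.     1.839] F [0.4 0.2 1. ] w 0.0283
shift shares [-0.003  0.016  0.849] turn [-0.0001 -0.0001 -0.0006]
[0.48823917 0.16675738 0.09623051] [0.56487267 0.06622396 0.09920146]
```

move_arm(motion=[{"delta_pos": [0,0.02,0.4],"angular": [0,0,0],"fingers": 0.3},{"delta_pos": [0,0.02,0.7],"angular": [0,0,0],"fingers": 0.3},{"delta_pos": [0,0.02,0.84],"angular": [0,0,0],"fingers": 0.3},{"delta_pos": [0,0.02,0.84],"angular": [0,0,0],"fingers": 0.3}])

```text
time_s: 3.4
eef_pos: [0.5192, -0.002, 0.1113]
tcp_rot: [-3.14, -0.001, 1.838]
wrist_force: [-0.6, 1.0, 0.1]
width: 0.028
gripper_force: 0.0
```

Run:
```python
from t import *
plan((-17,127,112))
snap('scene','scene2')
a=cv2.imread('pics/scene2.png')[100:300,170:390];cv2.imwrite('pics/crop2.png',cv2.resize(a,None,fx=3,fy=2.9))
```

```text
t 3.4 world [ 0.5192 -0.002   0.1113] store mm [-16.7   2.6 111.3] rpy [-3.140e+00 -1.000e-03  1.838e+00] F [-0.6  1.   0.1] w 0.028
shift shares [ 1.244 -0.007 -0.006] turn [-0.0004 -0.0002 -0.001 ]
```

View pics/crop2.png

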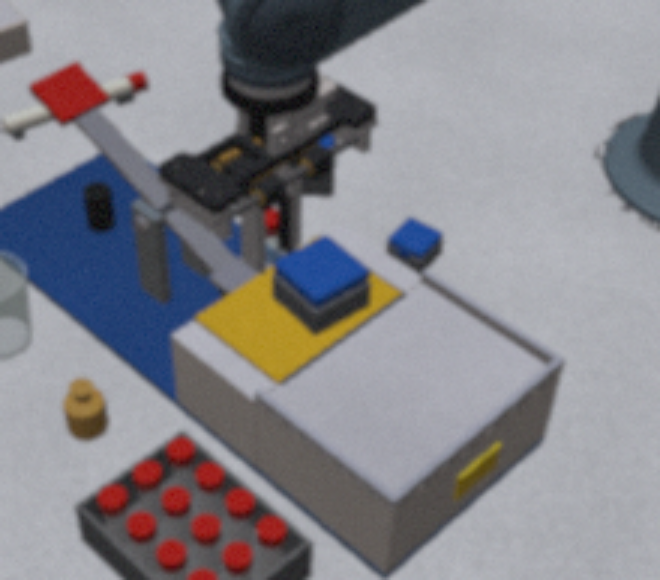

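The fingers stand behind the box on its lever side (crop ~(265,240)), and the box (~(320,280)) is free ahead of them. Now I'll push slowly.

move_arm(motion=[{"delta_pos": [0.06,0,0],"angular": [0,0,0],"fingers": 0.3},{"delta_pos": [0.12,0,0],"angular": [0,0,0],"fingers": 0.3},{"delta_pos": [0.17,0,0],"angular": [0,0,0],"fingers": 0.3},{"delta_pos": [0.22,0,0],"angular": [0,0,0],"fingers": 0.3},{"delta_pos": [0.27,0,0],"angular": [0,0,0],"fingers": 0.3},{"delta_pos": [0.32,0,0],"angular": [0,0,0],"fingers": 0.3},{"delta_pos": [0.37,0,0],"angular": [0,0,0],"fingers": 0.3},{"delta_pos": [0.42,0,0],"angular": [0,0,0],"fingers": 0.3},{"delta_pos": [0.47,0,0],"angular": [0,0,0],"fingers": 0.3},{"delta_pos": [0.52,0,0],"angular": [0,0,0],"fingers": 0.3},{"delta_pos": [0.57,0,0],"angular": [0,0,0],"fingers": 0.3},{"delta_pos": [0.62,0,0],"angular": [0,0,0],"fingers": 0.3},{"delta_pos": [0.67,0,0],"angular": [0,0,0],"fingers": 0.3},{"delta_pos": [0.72,0,0],"angular": [0,0,0],"fingers": 0.3}])

```text
time_s: 4.85
eef_pos: [0.5003, 0.0675, 0.1112]
tcp_rot: [-3.141, -0.0, 1.837]
wrist_force: [-0.3, -0.5, -0.3]
width: 0.0285
gripper_force: 0.3
```

```bash
cat > box.py <<'E'
from m import *
from t import *
p,d=snap('top');hsv[:]=cv2.cvtColor(p,cv2.COLOR_RGB2HSV);W[:]=cloud('top',d)
def box():
    for a,c,w,cs in blobs((100,120,60),(125,255,255)):
        if .12<w[2]<.17 and 160<c[0]<370:
            q=np.array([ray(x[0],.146)[:2] for x in cs],np.float32);r=cv2.minAreaRect(q)
            print('BOX px',c.round(),a,'z',w[2].round(3),'store',(Rs.inv().apply([r[0][0]-O[0],r[0][1]-O[1],0])*1000).round(1),np.round(r[1],3),'ang',round(r[2],1))
box()
E
python3 box.py|grep BOX; python3 -c "
from t import *
plan((-17,127,112))"
```

```text
BOX px [215. 230.] 72 z 0.146 store [-34.5 125.4   0. ] [0.033 0.024] ang 89.1
t 4.9 world [0.5    0.068  0.1111] store mm [-16.5  75.2 111.1] rpy [-3.141e+00 -1.000e-03  1.838e+00] F [-0.7 -0.2  0.2] w 0.0282
shift shares [ 0.518 -0.007 -0.008] turn [-0.0002 -0.0003 -0.0011]
```

move_arm(motion=[{"delta_pos": [0.05,0,0],"angular": [0,0,0],"fingers": 0.3},{"delta_pos": [0.1,0,0],"angular": [0,0,0],"fingers": 0.3},{"delta_pos": [0.15,0,0],"angular": [0,0,0],"fingers": 0.3},{"delta_pos": [0.2,0,0],"angular": [0,0,0],"fingers": 0.3},{"delta_pos": [0.25,0,0],"angular": [0,0,0],"fingers": 0.3},{"delta_pos": [0.3,0,0],"angular": [0,0,0],"fingers": 0.3},{"delta_pos": [0.35,0,0],"angular": [0,0,0],"fingers": 0.3},{"delta_pos": [0.4,0,0],"angular": [0,0,0],"fingers": 0.3},{"delta_pos": [0.45,0,0],"angular": [0,0,0],"fingers": 0.3},{"delta_pos": [0.49,0,0],"angular": [0,0,0],"fingers": 0.3},{"delta_pos": [0.51,0,0],"angular": [0,0,0],"fingers": 0.3},{"delta_pos": [0.51,0,0],"angular": [0,0,0],"fingers": 0.3}])

```text
time_s: 6.1
eef_pos: [0.4871, 0.1165, 0.1115]
tcp_rot: [3.142, -0.0, 1.838]
wrist_force: [0.1, 0.1, 0.5]
width: 0.0285
gripper_force: 0.0
```

move_arm(motion=[{"delta_pos": [-0.08,0,0],"angular": [0,0,0],"fingers": 0.3},{"delta_pos": [-0.3,0,0],"angular": [0,0,0],"fingers": 0.3},{"delta_pos": [-0.7,0,-0.4],"angular": [0,0,0],"fingers": 0.3},{"delta_pos": [-1,0,-0.8],"angular": [0,0,0],"fingers": 0.1},{"delta_pos": [-1,0,-1],"angular": [0,0,0],"fingers": 0},{"delta_pos": [-1,0,-1],"angular": [0,0,0],"fingers": 0}])

```text
time_s: 6.7
eef_pos: [0.5164, 0.0176, 0.216]
tcp_rot: [3.134, 0.004, 1.835]
wrist_force: [0.4, -1.0, -0.1]
width: 0.0074
gripper_force: 0.0
```

move_arm(motion=[{"delta_pos": [-0.5,0.1,-0.2],"angular": [0,0,0],"fingers": 0},{"delta_pos": [-1,0.17,-0.2],"angular": [0,0,0],"fingers": 0},{"delta_pos": [-1,0.17,-0.2],"angular": [0,0,0],"fingers": 0},{"delta_pos": [-1,0.17,-0.2],"angular": [0,0,0],"fingers": 0}])

```text
time_s: 7.1
eef_pos: [0.5556, -0.0729, 0.2296]
tcp_rot: [-3.139, -0.002, 1.836]
wrist_force: [-0.6, -0.3, -1.4]
width: 0.0001
gripper_force: 0.0
```

```bash
python3 box.py|grep BOX; python3 -c "
from t import *
plan((0,-257,230))
snap('scene','scene3');snap('top','top3')
a=cv2.imread('pics/scene3.png')[100:300,170:390];cv2.imwrite('pics/crop3.png',cv2.resize(a,None,fx=3,fy=2.9))"
```

```text
BOX px [203. 228.] 339 z 0.145 store [-19.5 162.8   0. ] [0.057 0.055] ang 15.7
t 7.15 world [ 0.5553 -0.0719  0.2297] store mm [ -0.6 -74.4 229.7] rpy [-3.139e+00 -2.000e-03  1.837e+00] F [0.4 0.2 0.2] w 0.0003
shift shares [-1.826  0.014 -0.007] turn [-0.0008 -0.0007 -0.0014]
```

View pics/crop3.png

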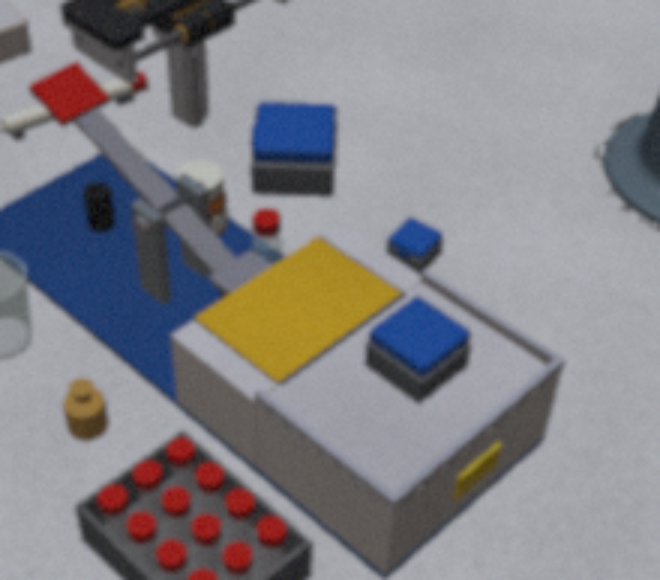

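The box stands upright on the deck (crop (418,345)), with its near edge about 33 mm past the hinge. The fingers are shut, so I'll move over to the paddle.

move_arm(motion=[{"delta_pos": [-0.5,0,0],"angular": [0,0,0],"fingers": 0},{"delta_pos": [-1,0.01,0],"angular": [0,0,0],"fingers": 0},{"delta_pos": [-1,0.01,0],"angular": [0,0,0],"fingers": 0},{"delta_pos": [-1,0.01,0],"angular": [0,0,0],"fingers": 0}])

```text
time_s: 7.65
eef_pos: [0.5832, -0.1679, 0.2308]
tcp_rot: [-3.141, -0.001, 1.837]
wrist_force: [0.4, 0.6, 0.3]
width: 0.0005
gripper_force: 0.0
```

move_arm(motion=[{"delta_pos": [-0.4,0,0],"angular": [0,0,0],"fingers": 0},{"delta_pos": [-0.83,0,0],"angular": [0,0,0],"fingers": 0},{"delta_pos": [-0.83,0,0],"angular": [0,0,0],"fingers": 0},{"delta_pos": [-0.83,0,0.2],"angular": [0,0,0],"fingers": 0},{"delta_pos": [-0.83,0,0.35],"angular": [0,0,0],"fingers": 0},{"delta_pos": [-0.83,0,0.35],"angular": [0,0,0],"fingers": 0}])

```text
time_s: 8.25
eef_pos: [0.6038, -0.2457, 0.1931]
tcp_rot: [-3.138, -0.005, 1.839]
wrist_force: [-0.3, 0.4, -0.6]
width: 0.0004
gripper_force: 0.0
```

```bash
python3 -c "
from t import *
plan((0,-259,110))"
```

```text
t 8.25 world [ 0.6038 -0.2457  0.1931] store mm [  -0.3 -254.9  193.1] rpy [-3.138 -0.005  1.839] F [-0.3  0.4 -0.6] w 0.0004
shift shares [-0.045  0.007  0.831] turn [-0.0013 -0.0015 -0.0006]
```

move_arm(motion=[{"delta_pos": [0,0.01,0.06],"angular": [0,0,0],"fingers": 0},{"delta_pos": [0,0.01,0.12],"angular": [0,0,0],"fingers": 0},{"delta_pos": [-0.01,0.01,0.18],"angular": [0,0,0],"fingers": 0},{"delta_pos": [-0.02,0.01,0.24],"angular": [0,0,0],"fingers": 0},{"delta_pos": [-0.03,0.01,0.3],"angular": [0,0,0],"fingers": 0},{"delta_pos": [-0.05,0.01,0.37],"angular": [0,0,0],"fingers": 0},{"delta_pos": [-0.06,0.01,0.44],"angular": [0,0,0],"fingers": 0},{"delta_pos": [-0.07,0.01,0.51],"angular": [0,0,0],"fingers": 0},{"delta_pos": [-0.08,0.01,0.58],"angular": [0,0,0],"fingers": 0},{"delta_pos": [-0.09,0.01,0.65],"angular": [0,0,0],"fingers": 0},{"delta_pos": [-0.1,0.01,0.72],"angular": [0,0,0],"fingers": 0},{"delta_pos": [-0.1,0.01,0.79],"angular": [0,0,0],"fingers": 0}])

```text
time_s: 9.45
eef_pos: [0.611, -0.2614, 0.1205]
tcp_rot: [3.138, 0.008, 1.837]
wrist_force: [0.7, -5.3, 8.4]
width: 0.0008
gripper_force: 3.8
```

```bash
python3 -c "
from t import *
plan((0,-260,63))
snap('scene','scene4')
a=cv2.imread('pics/scene4.png')[80:300,150:390];cv2.imwrite('pics/crop4.png',cv2.resize(a,None,fx=3,fy=2.7))"
```

```text
t 9.45 world [ 0.611  -0.2614  0.1205] store mm [   2.4 -271.9  120.5] rpy [3.138 0.008 1.837] F [ 0.7 -5.3  8.4] w 0.0008
shift shares [ 0.124 -0.027  0.574] turn [ 0.0011  0.0026 -0.0014]
```

View pics/crop4.png

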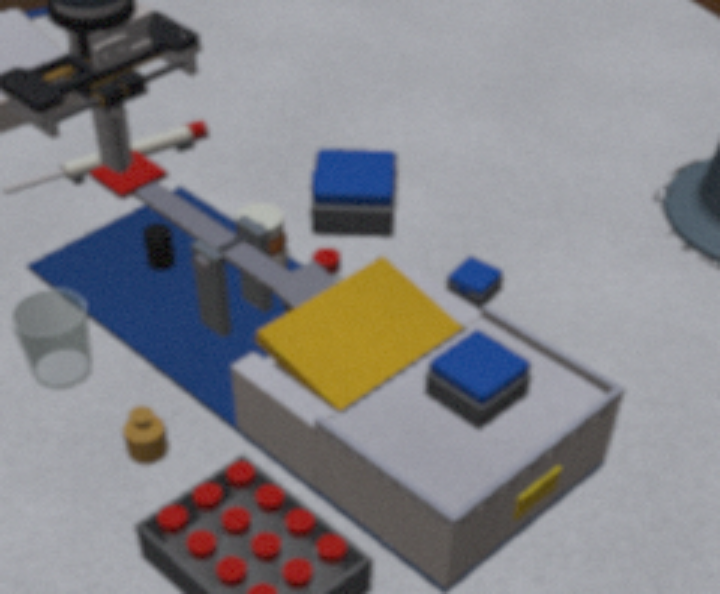

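Halfway down, the flap (crop (360,330)) is rising, and the tip is on the paddle (crop (125,170)). The arm is compliant, about 1.3 N/mm, so I'll carry on while steering slightly back inward.

move_arm(motion=[{"delta_pos": [0.01,0,0.06],"angular": [0,0,0],"fingers": 0},{"delta_pos": [0.02,0,0.12],"angular": [0,0,0],"fingers": 0},{"delta_pos": [0.03,0,0.18],"angular": [0,0,0],"fingers": 0},{"delta_pos": [0.04,0,0.24],"angular": [0,0,0],"fingers": 0},{"delta_pos": [0.05,0,0.3],"angular": [0,0,0],"fingers": 0},{"delta_pos": [0.06,0,0.36],"angular": [0,0,0],"fingers": 0},{"delta_pos": [0.07,0,0.42],"angular": [0,0,0],"fingers": 0},{"delta_pos": [0.08,0,0.48],"angular": [0,0,0],"fingers": 0},{"delta_pos": [0.08,0,0.54],"angular": [0,0,0],"fingers": 0},{"delta_pos": [0.08,0,0.6],"angular": [0,0,0],"fingers": 0},{"delta_pos": [0.08,0,0.6],"angular": [0,0,0],"fingers": 0}])

```text
time_s: 10.6
eef_pos: [0.6092, -0.2523, 0.0622]
tcp_rot: [3.138, 0.004, 1.837]
wrist_force: [-4.5, 1.4, 18.5]
width: 0.0006
gripper_force: 7.9
```

```bash
python3 -c "
from t import *
plan((0,-260,63))"
```

```text
t 10.6 world [ 0.6092 -0.2523  0.0622] store mm [   3.2 -262.6   62.2] rpy [3.138 0.004 1.837] F [-4.5  1.4 18.5] w 0.0006
shift shares [ 0.026 -0.032 -0.009] turn [ 0.001   0.0014 -0.0013]
```

move_arm(motion=[{"delta_pos": [0,0,0.05],"angular": [0,0,0],"fingers": 0},{"delta_pos": [0,0,0.08],"angular": [0,0,0],"fingers": 0},{"delta_pos": [0,0,0.08],"angular": [0,0,0],"fingers": 0},{"delta_pos": [0,0,0.08],"angular": [0,0,0],"fingers": 0},{"delta_pos": [0,0,0.08],"angular": [0,0,0],"fingers": 0}])

```text
time_s: 11.1
eef_pos: [0.6118, -0.2545, 0.059]
tcp_rot: [3.134, 0.011, 1.837]
wrist_force: [-6.6, 0.3, 31.7]
width: 0.0007
gripper_force: 14.6
```

```bash
python3 - <<'E'
from t import *
plan((0,-260,63))
p,d=snap('scene','scene5');W=cloud('scene',d)
a=cv2.imread('pics/scene5.png')[80:300,150:390];cv2.imwrite('pics/crop5.png',cv2.resize(a,None,fx=3,fy=2.7))
h=cv2.cvtColor(p,cv2.COLOR_RGB2HSV);L=Rs.inv().apply(W.reshape(-1,3)-O).reshape(W.shape)
m=(cv2.inRange(h,(18,120,90),(30,255,255))>0)&(abs(L[...,0])<.07)&(L[...,1]>0)&(L[...,1]<.1)&(L[...,2]>.09)
q=L[m];print('flap angle',m.sum(),np.arctan(-np.polyfit(q[:,1],q[:,2],1)[0]))
s=monitor.state();print(s['eef_pos'],s['wrist_force'])
E
python3 box.py|grep BOX
```

```text
t 11.1 world [ 0.6118 -0.2545  0.059 ] store mm [   5.1 -265.5   59. ] rpy [3.134 0.011 1.837] F [-6.6  0.3 31.7] w 0.0007
shift shares [ 0.054 -0.05  -0.041] turn [ 0.0024  0.0034 -0.0012]
flap angle 1960 0.546021722233799
[ 0.61181287 -0.25451385  0.05898347] [-6.69432536  0.39123231 33.15325609]
BOX px [203. 228.] 338 z 0.145 store [-19.5 162.7   0. ] [0.057 0.055] ang 15.3
```

View pics/crop5.png

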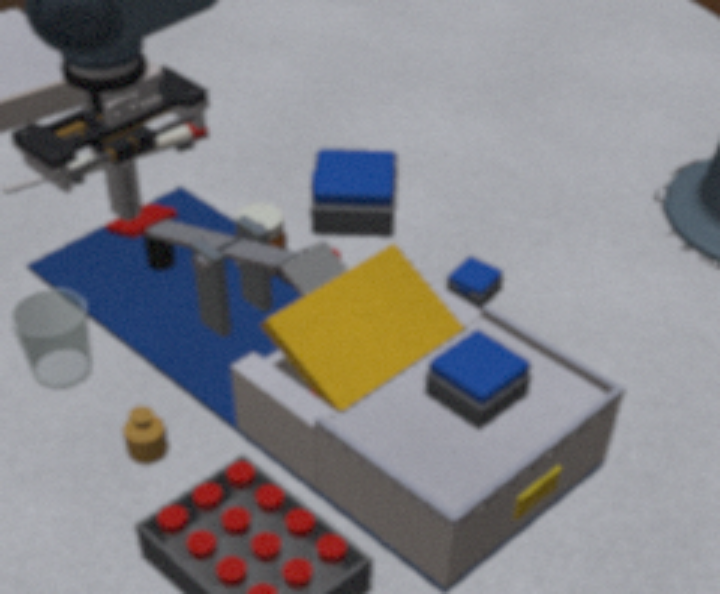

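The flap is at 0.546 rad, fully open, and the box hasn't moved. The tip crept about 3 mm outward under the extra push, so I'll ease off a little and check that it's steady.

move_arm(motion=[{"delta_pos": [0.02,0,-0.03],"angular": [0,0,0],"fingers": 0},{"delta_pos": [0.03,0,-0.06],"angular": [0,0,0],"fingers": 0},{"delta_pos": [0.03,0,-0.06],"angular": [0,0,0],"fingers": 0},{"delta_pos": [0.03,0,-0.06],"angular": [0,0,0],"fingers": 0},{"delta_pos": [0.03,0,-0.06],"angular": [0,0,0],"fingers": 0}])

```text
time_s: 11.7
eef_pos: [0.6113, -0.2536, 0.0621]
tcp_rot: [3.132, 0.015, 1.837]
wrist_force: [2.3, -8.8, 14.6]
width: 0.0007
gripper_force: 8.2
```

move_arm(motion=[{"delta_pos": [0,0,0],"angular": [0,0,0],"fingers": 0},{"delta_pos": [0,0,0],"angular": [0,0,0],"fingers": 0},{"delta_pos": [0,0,0],"angular": [0,0,0],"fingers": 0},{"delta_pos": [0,0,0],"angular": [0,0,0],"fingers": 0},{"delta_pos": [0,0,0],"angular": [0,0,0],"fingers": 0},{"delta_pos": [0,0,0],"angular": [0,0,0],"fingers": 0},{"delta_pos": [0,0,0],"angular": [0,0,0],"fingers": 0},{"delta_pos": [0,0,0],"angular": [0,0,0],"fingers": 0},{"delta_pos": [0,0,0],"angular": [0,0,0],"fingers": 0},{"delta_pos": [0,0,0],"angular": [0,0,0],"fingers": 0}])

```text
time_s: 12.7
eef_pos: [0.6113, -0.2536, 0.0621]
tcp_rot: [3.132, 0.015, 1.837]
wrist_force: [0.6, -8.4, 13.8]
width: 0.0005
gripper_force: 8.2
```

Run:
```python
from t import *
plan((0,-260,63))
p,d=snap('scene');W=cloud('scene',d)
h=cv2.cvtColor(p,cv2.COLOR_RGB2HSV);L=Rs.inv().apply(W.reshape(-1,3)-O).reshape(W.shape)
m=(cv2.inRange(h,(18,120,90),(30,255,255))>0)&(abs(L[...,0])<.07)&(L[...,1]>0)&(L[...,1]<.1)&(L[...,2]>.09)
q=L[m];print('flap angle',m.sum(),np.arctan(-np.polyfit(q[:,1],q[:,2],1)[0]))
```

```text
t 12.7 world [ 0.6113 -0.2536  0.0621] store mm [   4.8 -264.5   62.1] rpy [3.132 0.015 1.837] F [ 0.6 -8.4 13.8] w 0.0005
shift shares [ 0.044 -0.048 -0.01 ] turn [ 0.0029  0.0049 -0.0014]
flap angle 1949 0.539541325743445
```

It came about 3 mm off the stop, so I'll press back to the middle.

move_arm(motion=[{"delta_pos": [0,0,0.03],"angular": [0,0,0],"fingers": 0},{"delta_pos": [0,0,0.06],"angular": [0,0,0],"fingers": 0},{"delta_pos": [0,0,0.06],"angular": [0,0,0],"fingers": 0},{"delta_pos": [0,0,0.06],"angular": [0,0,0],"fingers": 0},{"delta_pos": [0,0,0.06],"angular": [0,0,0],"fingers": 0}])

```text
time_s: 13.25
eef_pos: [0.6114, -0.2532, 0.0594]
tcp_rot: [3.133, 0.014, 1.837]
wrist_force: [-6.3, -4.1, 30.9]
width: 0.0008
gripper_force: 15.1
```

move_arm(motion=[{"delta_pos": [0,0,0],"angular": [0,0,0],"fingers": 0},{"delta_pos": [0,0,0],"angular": [0,0,0],"fingers": 0},{"delta_pos": [0,0,0],"angular": [0,0,0],"fingers": 0},{"delta_pos": [0,0,0],"angular": [0,0,0],"fingers": 0},{"delta_pos": [0,0,0],"angular": [0,0,0],"fingers": 0},{"delta_pos": [0,0,0],"angular": [0,0,0],"fingers": 0},{"delta_pos": [0,0,0],"angular": [0,0,0],"fingers": 0},{"delta_pos": [0,0,0],"angular": [0,0,0],"fingers": 0},{"delta_pos": [0,0,0],"angular": [0,0,0],"fingers": 0},{"delta_pos": [0,0,0],"angular": [0,0,0],"fingers": 0}])

```text
time_s: 14.25
eef_pos: [0.6114, -0.2532, 0.0595]
tcp_rot: [3.133, 0.014, 1.837]
wrist_force: [-6.1, -4.3, 31.0]
width: 0.0005
gripper_force: 15.0
```

It's steady on the end stop, so I'm handing in.

```bash
python3 -c "
from cell import order
print(order.job_done())"
```

```text
the job is handed in; nothing more can be done
None
```

I handed the job in at about 14 s. The tip box stands upright on the deck about 33 mm past the hinge, and the paddle is held on its stop at about 31 N. The flap read about 0.54 rad open shortly before that final press.

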